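Dip the blue tank with the gauge rod and present it for reading

TASK

Take the gauge rod from its rest and push its shaft gently down the sloping guide tube of the tank with the blue bands until the brass collar stops on the tube mouth, then draw it right out again. Finish still holding the rod: level, its white graduated face up, with the tip about 10 cm above the black dot of the white reading tile, kept still in the air and touching nothing else. Keep the rod out of the orange-banded tank and leave the vials and the purple strip mould where they are.

Things in the scene. Friction and masses are not known exactly. Their poses are not given: they have to be found in the camera images.
- rod: loose gauge rod, 0.12 kg. Origin: centre of its yellow ribbed handle, on the axis; x runs to the tip, z out of the white graduated face (up at the start). Handle x -45 to 45 mm, 16 wide (y), 20 high (z). Brass collar 32 mm across, x 45 to 60. Steel shaft 10 mm across, x 60 to 180. Behind: 10 mm square stub, 18 mm black ball at x -81. Starts level in the rest, axis 50 mm above the table
- rod_tip (a point): end of the rod's shaft, on its axis (rod x = +180 mm)
- rod_collar (a point): centre of the collar's face on the tip side (rod x = +60 mm)
- rest: fixed black rest of the rod: plate 210 x 60 x 6 mm with two upward-open forks, 61 mm behind and 100 mm ahead of the origin along x, 60 mm high, 2 mm of play. Origin on the table below the rod's handle centre; x points as the rod's tip does. Grip the handle from above between the forks; lift it straight up by 20 mm or more
- tank_blue: fixed white tank with a blue band and blue cap, 100 x 100 mm on a 116 mm square foot, 100 mm high, cap up to 122 mm. Origin at the centre of its underside; x points horizontally the way the rod is pushed in. Its guide tube comes out of the -x side
- tube_blue: fixed steel guide tube with two blue bands. Origin: centre of its open mouth, 111 mm above the table, 116 mm from the tank's centre; z points out along its axis, rising outward 35 degrees above level (insert along -z). Bore 18 mm, flaring to 27 mm in the last 15 mm; 36 mm outside at the mouth, 130 mm long, open below: the collar stops on the mouth with the tip 120 mm down
- tank_orange: fixed tank like the blue one, but with orange band and cap: not to be dipped
- tube_orange: guide tube of the orange tank, made like the blue one, with orange bands: keep the rod out of it
- tile_top (a point): middle of the top face (the black dot) of the fixed white reading tile, 100 x 100 mm, 8 mm high, with a black ring 72 mm across
- vial_magenta: small vial of magenta glitter, 27 mm across, 45 mm high, loose, origin at its underside
- vial_plum: small vial of dark purple glitter, 27 mm across, 44 mm high, loose, origin at its underside
- bookmark_mold_3: shallow strip mould filled with dark purple glitter, 36 x 163 mm, 10 mm high, loose, origin at its underside
- tile: the reading tile itself, fixed; origin at the centre of its underside, z up
Mind the look-alikes: they are no part of the job. Of the things shaped like the tile, the white one is meant.

How it is judged:
On the way, in this order (a step that is already met when the one before it is completed fails the run):
1. the collar is stopped on the mouth of the blue tank's tube (gap at most 4 mm), the shaft down the tube (x of rod_collar in the frame of tube_blue between -0.01 and 0.01 m and y of rod_collar in the frame of tube_blue between -0.01 and 0.01 m and z of rod_collar in the frame of tube_blue between -0.01 and 0.004 m and x of rod_tip in the frame of tube_blue between -0.01 and 0.01 m and y of rod_tip in the frame of tube_blue between -0.01 and 0.01 m and z of rod_tip in the frame of tube_blue between -0.135 and -0.11 m), for 0.2 s.
2. the rod is drawn out, its tip at least 10 mm clear of the mouth (z of rod_tip in the frame of tube_blue above 0.01 m), for 0.2 s.
At the end, for the whole second after the job is handed in: the rod is in the fingers, level and graduated face up within 8 degrees, its tip within 25 mm of the spot above the tile's dot and 60 to 140 mm above the tile, still, touching nothing but the fingers (angle between rod's own z axis and vertical below 0.14 rad and horizontal distance between rod_tip and tile_top below 0.025 m and z of rod_tip in the frame of tile between 0.068 and 0.148 m and contact force between rod and the fingers above 1 N and linear speed of rod below 0.02 m/s and angular speed of rod below 0.15 rad/s and contact force between rod and tile below 0.1 N and contact force between rod and rest below 0.1 N and contact force between rod and tank_blue below 0.1 N and contact force between rod and tank_orange below 0.1 N and contact force between rod and vial_magenta below 0.1 N and contact force between rod and vial_plum below 0.1 N and contact force between rod and bookmark_mold_3 below 0.1 N); the arm keeps its last pose, push and grip.
It fails at once if a vial or the purple strip mould is shifted by more than 25 mm (distance of any of vial_magenta, vial_plum, bookmark_mold_3 from where it was at the start of the episode above 0.025 m).
It fails at once if the rod's tip goes down the orange tank's tube (x of rod_tip in the frame of tube_orange between -0.01 and 0.01 m and y of rod_tip in the frame of tube_orange between -0.01 and 0.01 m and z of rod_tip in the frame of tube_orange between -0.14 and -0.015 m).
It fails at once if the rod is forced against the blue tank with more than 45 N (contact force between rod and tank_blue above 45 N).
It also fails if it takes over 48 s, if anything falls off the work surface, if the arm or the gripper's body presses on something with over 40 N, if the wrist force passes 120 N, or if a joint passes its speed limit or range.

ROBOT

A 6-joint arm with a two-finger parallel gripper is mounted at the origin on a cart in front of the work surface, level with it; the furniture and walls round the work are solid. World frame = base frame: x ahead of the robot, y to its left, z up, the work surface at z = 0. Lengths are in m, angles in rad, forces in N, time in s.
With the tool pointing down it reaches from about 0.325 to 0.85 m from the base axis. Payload 15.5 kg.
Tool frame: the origin (TCP) lies at the very end of the fingers, on their centre line; the grasp point (between the pads) lies arm.hold_point_z behind it (arm.hold_point_z is the distance from the TCP to the grasp point, in m); z points along the fingers, y is the line along which they close (so a half turn about z gives the same grasp; the last joint's range is limited). The gripper opens to 91 mm and grips with 3 to 60 N. Pads are 32 mm wide; open, the fingers measure 118 mm over their backs; the gripper's body (76 mm by 178 mm) begins 60 mm behind the grasp point.
Start: joints at [-0.096, 0.494, 1.345, -0, 1.302, -0.096], TCP at [0.625, 0, 0.214] pointing down, gripper open.
Joint ranges: [-2.91, 2.91], [-0.82, 2.16], [0.22, 2.67], [-1.22, 4.37], [0.12, 2.79], [-3.08, 3.08]. Speed limits (rad/s): [1.89, 1.89, 2.57, 3.01, 3.01, 3.01].

INTERFACE

Orientations are given as a 3x3 rotation matrix whose columns are the frame's x, y, z axes.
In Python, from station import arm gives the robot as it stands.
- The arm moves only by the shell command python3 -m creep 'ROWS' [FORCE]. ROWS is JSON, a list that holds one entry, the list of rows, each a list of 7 numbers: the turn, a rotation vector about the tool's x, y, z as a fraction of full scale, then the shift along the tool's x, y, z as a fraction of full scale, then the opening, from 0 (shut) to 1 (fully open). In form: [[[wx, wy, wz, x, y, z, gripper], ...]]. A call has 1 to 20 rows; each row shifts and turns the commanded pose from where the row before left it, along the tool's axes as they then stand; what a row does not reach is not made up. Full scale, the value 1, is 0.03 m for a shift and 4 degrees for a turn. A row lasts 1/12 s, in which the tool goes at most 41.7 mm and 7.16 degrees, less where a joint would pass 70% of its speed; a pose out of reach is approached as far as the arm can. A call with a number of a shift or a turn outside -1 to 1 is refused whole. A call with a gripper value outside its range is refused whole. The fingers move at their own pace and stop on an object; FORCE is the grip in N (left out, the last holds). Time passes only in rows, so rows that do not move let the fingers close. It gives the time, the measured TCP pose, the force, the opening and the grip force at its end, in the units of the state.
- arm.sense(): the state, without advancing time (a new reading comes with each control period).
- arm.get_image(name): name is "scene" or "side" or "wrist"; returns a dict with "image" (420x560x3 uint8, blue, green, red), "z_map" (420x560 float32, m along the optical axis (not along the pixel's ray), 0 where there is no reading), "camera_matrix" (3x3 intrinsics, pixels), "k1" (the pictures are not rectified: a ray, as slopes to the right and down, at radius r is drawn at 1 + k1 r^2 times it, then the intrinsics apply), "R" (3x3) and "t" (3): a world point X has camera coordinates R X + t. Camera axes: x right, y down, z forward; pixel columns grow to the right and rows downward; lengths in m; the calibration is good to about 2 mm. A picture is of the moment at which its call begins.
- arm.hand_in(): hands the job in; it is judged then, once.
The state is a dict: "clock": time; "qpos": joint angles; "qvel": joint speeds; "joint_torque": joint torques, N m; "eef_pos": TCP position; "tcp_rot": TCP orientation; "force": force on the tool from outside, world axes, zero at the start; "wrist_torque": the same for the moment, N m; "finger_gap": opening from 0.0 (shut) to 1.0 (fully open); "gripper_force": force on a finger pad.
Only numpy, scipy, OpenCV 4.12 (cv2) and the standard library are available. Lean on these libraries where they do the work, as an engineer would, in place of code of your own. Each camera call takes 0.05 s, during which the arm holds its last target. There are 200 camera calls.

## Working session

There is one attempt and no reset: what is moved stays moved. The work goes in short steps, Python scripts to look and compute and a shell command to move; the robot and the scene stay as the last step left them, time stands still between calls to the robot, and variables do not carry over. Pictures are saved under pics/ and viewed, at most 10 in all, crops included, and the job is handed in when it is done.

```bash
mkdir -p pics; ls; cat > h.py <<'E'
import numpy as np, cv2, pickle
from station import arm
def grab(n):
    d=arm.get_image(n); pickle.dump(d,open(f'pics/{n}.pkl','wb')); return d
def load(n): return pickle.load(open(f'pics/{n}.pkl','rb'))
def ray(d,uv):
    uv=np.array(uv,float).reshape(-1,1,2)
    n=cv2.undistortPoints(uv,d['camera_matrix'],np.array([d['k1'],0,0,0,0.]))[:,0]
    R=np.array(d['R']);t=np.array(d['t']).ravel()
    return -R.T@t,(np.c_[n,np.ones(len(n))]@R)
def plane(d,uv,z):
    c,r=ray(d,uv); return c+r*((z-c[2])/r[:,2])[:,None]
def depth(d,uv):
    c,r=ray(d,uv); z=np.array([d['z_map'][int(round(v)),int(round(u))] for u,v in np.reshape(uv,(-1,2))]); return c+r*z[:,None]
def proj(d,X):
    p=np.reshape(X,(-1,3))@np.array(d['R']).T+np.array(d['t']).ravel()
    q=cv2.projectPoints(p,np.zeros(3),np.zeros(3),d['camera_matrix'],np.array([d['k1'],0,0,0,0.]))[0][:,0]; return q
E
python3 - <<'E'
from h import *
ims=[grab(n) for n in('scene','side','wrist')]
for n,d in zip('abc',ims): cv2.imwrite(f'pics/{n}.png',d['image']); print(d['k1'],ray(d,[280,210]))
s=arm.sense();print(s['clock'],s['eef_pos'],s['tcp_rot'],s['force'],arm.hold_point_z)
E
```

```text
pics
-0.0546712002496973 (array([-0.19203126, -0.65137721,  0.85358018]), array([[ 0.66385781,  0.33843063, -0.66719653]]))
-0.014091852864794389 (array([0.52414962, 0.46047353, 0.55949834]), array([[ 0.02987063, -0.83249213, -0.55331914]]))
-0.03325729162551734 (array([0.6239212 , 0.07142202, 0.38345773]), array([[-0.01480691, -0.26254097, -0.96492149]]))
0.15 [6.24734234e-01 2.11884370e-05 2.13498761e-01] [[ 3.01553103e-06  9.99999623e-01 -8.68642055e-04]
 [ 9.99999996e-01 -2.94062245e-06  8.62376881e-05]
 [ 8.62351012e-05 -8.68642312e-04 -9.99999619e-01]] [-0.56610971  1.40824767 -0.08758466] 0.0188
```

View pics/a.png

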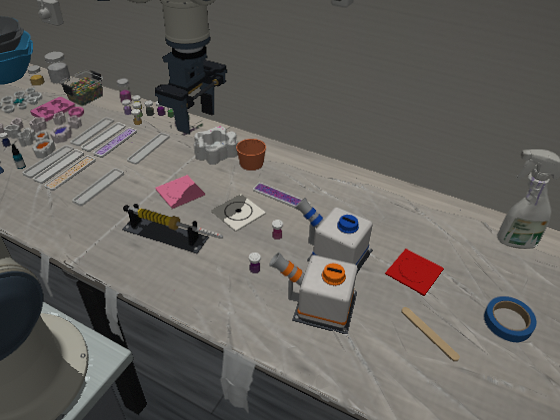

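View pics/b.png

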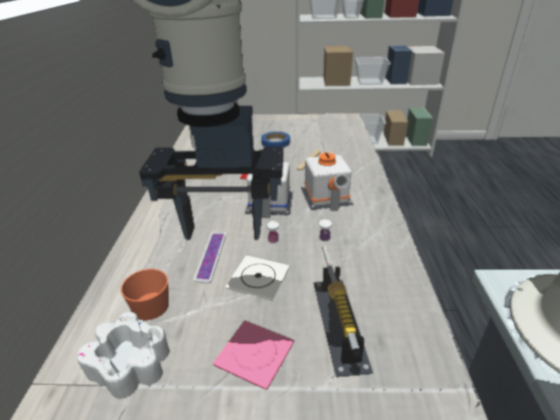

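The scene view shows the rod's yellow handle at about (160,218) with its tip at (220,236). The blue tank's cap is at (347,223) and its tube mouth at about (303,205). The orange tank's cap is at (333,272) and its tube at (285,265). The white tile's dot is at (239,211), the vials are at (277,230) and (255,263), and the mould is at (278,195).

Possible look-alikes:
- **Rod:** the wooden stick at (430,335).
- **Tank:** the orange tank at (330,290).
- **Tile:** the red tile at (415,270) and the pink tile at (180,190).

My choices are the yellow-handled rod, the blue tank and the white tile.

```bash
python3 - <<'E'
from h import *
def tri(A,B):
    c1,r1=ray(*A);c2,r2=ray(*B);M=np.zeros((3,3));b=np.zeros(3)
    for c,r in((c1,r1[0]),(c2,r2[0])):
        r=r/np.linalg.norm(r);P=np.eye(3)-np.outer(r,r);M+=P;b+=P@c
    x=np.linalg.solve(M,b);return x.round(4), (proj(A[0],x)-A[1]).round(1)
roi={'scene':(slice(180,350),slice(110,400)),'side':(slice(120,390),slice(180,400))}
C={}
for n in('scene','side'):
    d=load(n);hsv=cv2.cvtColor(d['image'],cv2.COLOR_BGR2HSV)
    for k,lo,hi in(('yellow',(20,110,60),(34,255,255)),('blue',(100,140,60),(125,255,255)),('orange',(5,170,120),(17,255,255))):
        m=np.zeros(hsv.shape[:2],np.uint8);m[roi[n]]=cv2.inRange(hsv,lo,hi)[roi[n]]
        N,l,s,c=cv2.connectedComponentsWithStats(m)
        for i in range(1,N):
            if s[i,4]>25:
                ys,xs=np.where(l==i);X=depth(d,np.c_[xs,ys]);X=X[X[:,2]>-.05]
                print(n,k,s[i],c[i].round(1),np.median(X,0).round(3),X.min(0).round(3),X.max(0).round(3))
                if k=='yellow' and (n,k) not in C and s[i,4]>60:C[n,k]=c[i]
S,D=load('scene'),load('side')
print('handle',tri((S,C['scene','yellow']),(D,C['side','yellow'])))
print('tile',plane(S,[239,211],.008),plane(D,[258,275],.008),depth(S,[[232,222],[255,208]]))
print('vials',plane(S,[[277,224],[255,257]],.044),plane(D,[[273,226],[325,224]],.044))
a=cv2.resize(S['image'][180:320,110:400],None,fx=2.7,fy=2.7,interpolation=cv2.INTER_CUBIC)
b=cv2.resize(D['image'][130:390,230:400],None,fx=2.2,fy=2.2,interpolation=cv2.INTER_CUBIC)
cv2.imwrite('pics/d.png',a);cv2.imwrite('pics/e.png',b)
E
```

```text
scene yellow [138 208  41  22 328] [159.2 218.1] [ 0.434 -0.014  0.059] [-0.192 -0.651  0.038] [0.454 0.06  0.854]
scene blue [305 208  11  11  59] [310.1 213.1] [ 0.581 -0.334  0.102] [ 0.572 -0.342  0.086] [ 0.595 -0.325  0.108]
scene blue [311 214  11  12  59] [316.4 220.3] [ 0.578 -0.352  0.088] [-0.192 -0.651  0.077] [ 0.595 -0.339  0.854]
scene blue [338 215  21  18 270] [347.9 224.1] [ 0.572 -0.427  0.118] [-0.192 -0.651  0.102] [ 0.603 -0.403  0.854]
scene orange [285 261   9  13  61] [289.1 267.6] [ 0.411 -0.368  0.103] [ 0.402 -0.373  0.091] [ 0.426 -0.361  0.108]
scene orange [324 264  21  16 215] [333.9 271.5] [ 0.429 -0.456  0.119] [-0.192 -0.651  0.115] [ 0.455 -0.436  0.854]
scene orange [293 267   9  13  62] [297.4 273.9] [ 0.413 -0.385  0.09 ] [ 0.404 -0.392  0.081] [ 0.432 -0.377  0.096]
scene orange [322 273  24  12  67] [332.8 280.8] [ 0.417 -0.46   0.106] [ 0.41  -0.478  0.102] [ 0.442 -0.433  0.109]
side yellow [180 175  35   4  86] [194.6 175.8] [0.65  0.025 0.323] [0.622 0.023 0.319] [0.667 0.026 0.324]
side yellow [328 283  29  54 594] [342.2 307.8] [0.441 0.002 0.061] [ 0.414 -0.05   0.007] [0.524 0.46  0.559]
side blue [263 137  25   8  64] [273.7 142.3] [ 0.586 -0.757  0.021] [ 0.539 -0.79   0.014] [ 0.621 -0.747  0.027]
side orange [320 154  14  10 107] [326.6 159.1] [ 0.437 -0.437  0.116] [ 0.419 -0.461  0.105] [ 0.452 -0.43   0.124]
handle (array([ 0.5411, -0.0514,  0.1811]), array([[ 35. , -61.1]]))
tile [[ 0.59452501 -0.13328873  0.008     ]] [[ 0.59320601 -0.13099361  0.008     ]] [[ 0.54997516 -0.14045315  0.00936024]
 [ 0.62418894 -0.16314903  0.00833839]]
vials [[ 0.56608286 -0.25797296  0.044     ]
 [ 0.44897078 -0.26593785  0.044     ]] [[ 0.56613752 -0.25072055  0.044     ]
 [ 0.4500305  -0.25789121  0.044     ]]
```

View pics/d.png

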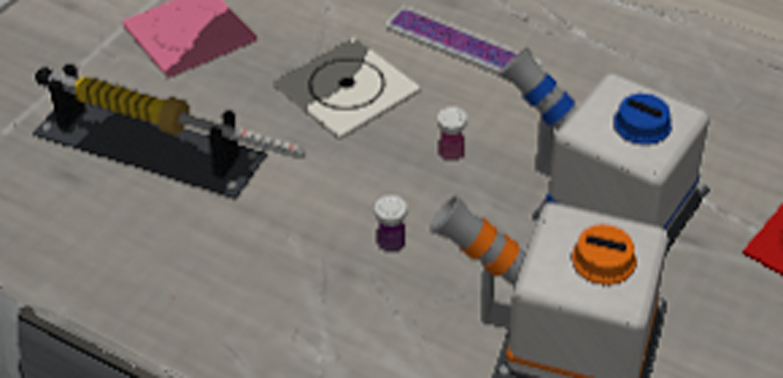

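View pics/e.png

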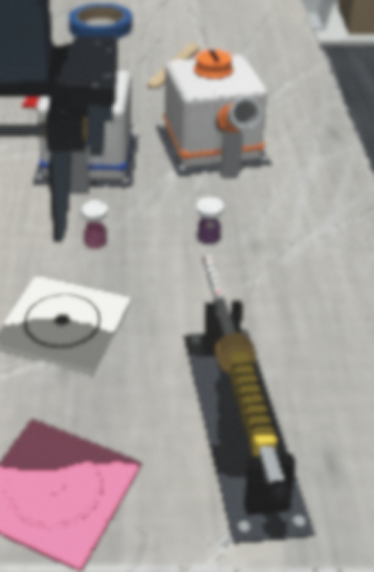

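The crops confirm the rod, in its rest with a brass collar and white scale, the tip at scene (222,237). The blue tank's tube mouth is at scene (303,206), the white tile's dot is at (239,211), and the orange tank is the nearer one. Next I work out the poses.

```bash
python3 - <<'E'
from h import *
S,D=load('scene'),load('side')
f=lambda p:np.array(p)/2.7+[110,180]; g=lambda p:np.array(p)/2.2+[230,130]
for n,a,b in(('tip',(302,154),(207,258)),('collar',(174,115),(236,350))):
    print(n,plane(S,f(a),.05),plane(D,g(b),.05))
    P=lambda d:d['camera_matrix']
    from numpy.linalg import lstsq
    c1,r1=ray(S,f(a));c2,r2=ray(D,g(b));s=lstsq(np.c_[r1[0],-r2[0]],c2-c1,rcond=None)[0];print('tri',c1+r1[0]*s[0],c2+r2[0]*s[1])
c1,r1=ray(S,[159.2,218.1]);c2,r2=ray(D,[342.2,307.8]);s=lstsq(np.c_[r1[0],-r2[0]],c2-c1,rcond=None)[0];print('handle',c1+r1[0]*s[0],c2+r2[0]*s[1])
print('ball',plane(S,f((43,75)),.05))
print('cap top',plane(S,[f((642,104))],.122),'mouth',plane(S,[f((521,66))],.111))
print('foot corners',plane(S,[f((537,217)),f((708,189))],.006),'top corners depth',depth(S,[f((612,78)),f((704,122)),f((660,170)),f((560,138))]))
d=load('wrist');cv2.imwrite('pics/c.png',d['image'])
E
```

```text
tip [[ 0.4604359  -0.17166589  0.05      ]] [[ 0.45860192 -0.16822831  0.05      ]]
tri [ 0.46076531 -0.1714237   0.04959429] [ 0.4583957  -0.17020636  0.04839699]
collar [[ 0.44580632 -0.04811553  0.05      ]] [[ 0.44340125 -0.05000745  0.05      ]]
tri [ 0.44454787 -0.04930577  0.05158546] [ 0.4435942  -0.04878763  0.05121747]
handle [ 0.44044704 -0.00700902  0.04999116] [ 0.4393094  -0.00637745  0.0496022 ]
ball [[0.42971484 0.08702239 0.05      ]]
cap top [[ 0.58404551 -0.42211191  0.122     ]] mouth [[ 0.58930578 -0.3113387   0.111     ]]
foot corners [[ 0.53066172 -0.36134074  0.006     ]
 [ 0.63357179 -0.47811128  0.006     ]] top corners depth [[ 0.62534634 -0.3804508   0.09976792]
 [ 0.61805824 -0.46679023  0.09455346]
 [ 0.54438941 -0.45645682  0.09856231]
 [ 0.5421617  -0.370674    0.09474822]]
```

View pics/c.png

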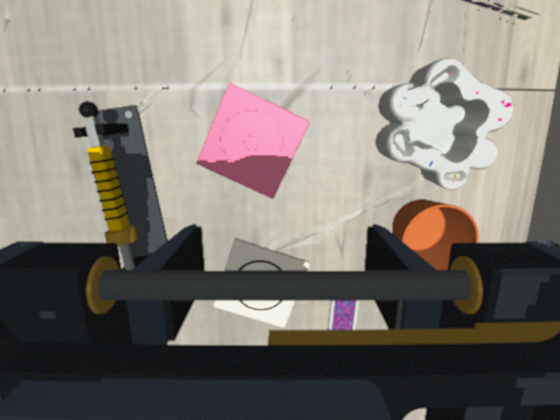

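The wrist view shows the rod at the left: ball (88,108), handle from (98,148) to (118,228), collar (120,235). The tile is partly hidden. I'll move above the handle.

```bash
python3 -m creep '[[[0,0,0,0.03,-0.687,0.3,1],[0,0,0,0.03,-0.687,0.3,1],[0,0,0,0.03,-0.687,0.3,1],[0,0,0,0.03,-0.687,0.31,1],[0,0,0,0.03,-0.687,0.31,1],[0,0,0,0.03,-0.687,0.31,1],[0,0,0,0.03,-0.687,0.31,1],[0,0,0,0.03,-0.687,0.31,1],[0,0,0,0.03,-0.687,0.31,1],[0,0,-0.8,0,0,0,1],[0,0,-0.82,0,0,0,1],[0,0,0,0,0,0,1],[0,0,0,0,0,0,1]]]'
cat >look.py <<'E'
from h import *
s=arm.sense();print(s['clock'],s['eef_pos'].round(4) if hasattr(s['eef_pos'],'round') else s['eef_pos']);print(np.round(s['tcp_rot'],4).tolist(),np.round(s['qpos'],3).tolist(),np.round(s['force'],2),s['finger_gap'],s['gripper_force'])
E
python3 - <<'E'
import look
from h import *
W,D=grab('wrist'),grab('side')
cv2.imwrite('pics/f.png',np.hstack([W['image'],D['image'][90:330,150:400].repeat(1,0) if 0 else cv2.resize(D['image'][100:310,200:320],(240,420))]))
E
```

```text
clock: 1.23
eef_pos: [0.4396, 0.0081, 0.1311]
tcp_rot: [[-0.111, 0.994, 0.0], [0.994, 0.111, -0.0], [-0.0, 0.0, -1.0]]
force: [-0.7, -0.4, 1.0]
finger_gap: 0.996
gripper_force: 0.0
1.2333 [0.4396 0.0081 0.1311]
[[-0.1111, 0.9938, 0.0001], [0.9938, 0.1111, -0.0], [-0.0, 0.0001, -1.0]] [-0.118, 0.357, 1.887, -0.0, 0.897, -0.229] [-0.67 -0.44  0.98] 0.995879412580496 0.0
```

View pics/f.png

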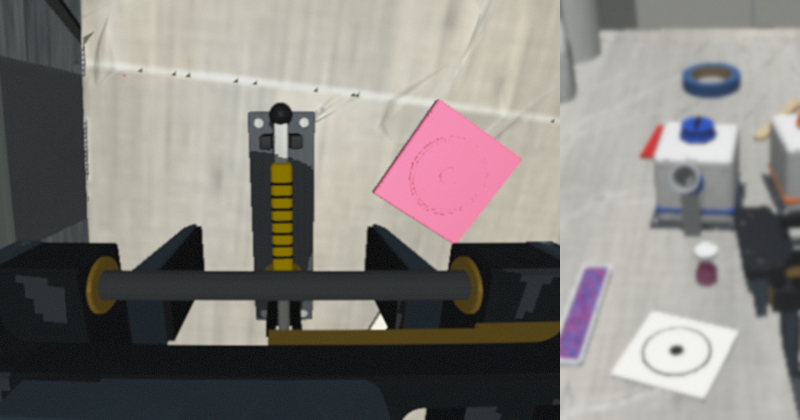

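The wrist view shows the rod parallel to the tool at column 281: ball (281,113), handle from row 163. The side crop shows the blue tank's mouth at side (262,189), the cap top at (268,161) and the dot at (258,275).

```bash
python3 - <<'E'
from h import *
W,D,S=load('wrist'),load('side'),load('scene')
R=np.array(arm.sense()['tcp_rot']);p=np.array(arm.sense()['eef_pos'])
for n,uv,z in(('ball',[281,113],.05),('stub start of handle',[281.5,163],.06),('mid',[282,215],.06)):
    X=plane(W,uv,z)[0];print(n,X,(R.T@(X-p)).round(4))
print('mouth',plane(D,[262.5,189],.111),'cap',plane(D,[268.5,161],.122),'dot',plane(D,[258,275],.008))
# tube/tank details from depth in both views: blue masks
from numpy.linalg import svd
for n,d,r in(('side',D,(120,230,235,310)),('scene',S,(180,270,295,380))):
    hsv=cv2.cvtColor(d['image'],cv2.COLOR_BGR2HSV);m=cv2.inRange(hsv,(100,130,50),(125,255,255))
    k=np.zeros_like(m);k[r[0]:r[1],r[2]:r[3]]=m[r[0]:r[1],r[2]:r[3]]
    N,l,s,c=cv2.connectedComponentsWithStats(k)
    for i in range(1,N):
        if s[i,4]>15: print(n,s[i],c[i].round(1),depth(d,[c[i]]).round(4))
    # white tank top: depth points with z .096-.104
    ys,xs=np.mgrid[r[0]:r[1],r[2]:r[3]];uv=np.c_[xs.ravel(),ys.ravel()];X=depth(d,uv)
    T=X[(abs(X[:,2]-.1)<.004)&(X[:,1]<-.35)&(X[:,1]>-.49)&(X[:,0]>.51)]
    print(n,len(T),cv2.minAreaRect((T[:,:2]*1000).astype(np.float32)))
    F=X[(X[:,2]<.09)&(X[:,2]>.03)&(X[:,1]<-.35)&(X[:,1]>-.40)&(X[:,0]>.53)&(X[:,0]<.64)]
    if len(F)>20: print('front',len(F),cv2.fitLine((F[:,:2]*1000).astype(np.float32),cv2.DIST_HUBER,0,.01,.01).ravel())
E
```

```text
ball [0.42742911 0.08538441 0.05      ] [ 0.0782 -0.0037  0.0811]
stub start of handle [0.43183035 0.04956064 0.06      ] [ 0.0421 -0.0033  0.0711]
mid [0.4366038  0.00964012 0.06      ] [ 0.0019 -0.003   0.0711]
mouth [[ 0.58959225 -0.29970582  0.111     ]] cap [[ 0.58126462 -0.41721631  0.122     ]] dot [[ 0.59320601 -0.13099361  0.008     ]]
side [263 136  26  11  96] [275.3 142.6] [[ 0.5777 -0.7486  0.0243]]
side [261 159  16  12 151] [268.4 164.8] [[ 0.581  -0.4027  0.1188]]
side 581 ((582.1624145507812, -412.06121826171875), (98.30415344238281, 96.48448944091797), 85.38391876220703)
front 613 [ 9.9762863e-01 -6.8826422e-02  5.8085455e+02 -3.6612595e+02]
scene [304 208  12  11  61] [310. 213.] [[ 0.5786 -0.3346  0.1034]]
scene [311 214  12  12  63] [316.4 220.3] [[ 0.578  -0.352   0.0895]]
scene [338 215  21  18 277] [347.8 224.1] [[ 0.5731 -0.4273  0.1166]]
scene 1018 ((580.31005859375, -409.1973876953125), (114.8578109741211, 101.54254150390625), 85.95764923095703)
front 309 [   0.7893551     0.61393696  543.3681     -377.83847   ]
```

```bash
python3 -m creep '[[[0,0,0,0,0,0.7,1],[0,0,0,0,0,0.7,1],[0,0,0,0,0,0.7,1],[0,0,0,0,0,0.7,1],[0,0,0,0,0,0.54,1],[0,0,0,0,0,0,1]]]'
```

```text
clock: 1.83
eef_pos: [0.4384, 0.0082, 0.0287]
tcp_rot: [[-0.112, 0.994, -0.004], [0.994, 0.112, 0.0], [0.001, -0.003, -1.0]]
force: [-1.2, -0.1, 0.5]
finger_gap: 0.998
gripper_force: 0.0
```

```bash
python3 -m creep '[[[0,0,0,-0.03,-0.09,-0.08,1],[0,0,0,0,0,0,0.1],[0,0,0,0,0,0,0.1],[0,0,0,0,0,0,0.1],[0,0,0,0,0,0,0.1],[0,0,0,0,0,0,0.1],[0,0,0,0,0,0,0.1],[0,0,0,0,0,0,0.1],[0,0,0,0,0,0,0.1],[0,0,0,0,0,0,0.1]]]' 45; python3 look.py
```

```text
clock: 2.67
eef_pos: [0.4369, 0.0069, 0.0333]
tcp_rot: [[-0.113, 0.994, -0.0], [0.994, 0.113, -0.0], [-0.0, -0.0, -1.0]]
force: [0.2, -0.5, -0.6]
finger_gap: 0.377
gripper_force: 0.0
2.6667 [0.4369 0.0069 0.0333]
[[-0.1128, 0.9936, -0.0], [0.9936, 0.1128, -0.0], [-0.0, -0.0, -1.0]] [-0.121, 0.541, 1.986, -0.0, 0.615, -0.234] [ 0.25 -0.47 -0.62] 0.3769823210851578 0.0
```

```bash
python3 -m creep '[[[0,0,0,0,0,0,0],[0,0,0,0,0,0,0],[0,0,0,0,0,0,0],[0,0,0,0,0,0,0],[0,0,0,0,0,0,0],[0,0,0,0,0,0,0]]]' 45; python3 look.py
```

```text
clock: 3.17
eef_pos: [0.4369, 0.0069, 0.0333]
tcp_rot: [[-0.113, 0.994, -0.0], [0.994, 0.113, -0.0], [-0.0, -0.0, -1.0]]
force: [-0.3, 0.9, -0.7]
finger_gap: 0.17
gripper_force: 44.9
3.1667 [0.4369 0.0069 0.0333]
[[-0.1129, 0.9936, -0.0], [0.9936, 0.1129, -0.0], [-0.0, -0.0, -1.0]] [-0.121, 0.542, 1.986, -0.0, 0.615, -0.234] [-0.3   0.95 -0.72] 0.16990800098453115 44.949949979782104
```

```bash
python3 -m creep '[[[0,0,0,0,0,-0.4,0],[0,0,0,0,0,-0.82,0],[0,0,0,0,0,-0.82,0],[0,0,0,0,0,-0.82,0],[0,0,0,0,0,-0.82,0],[0,0,0,0,0,-0.82,0],[0,0,0,0,0,-0.82,0],[0,0,0,0,0,-0.81,0],[0,0,0.87,0,0,0,0],[0,0,0.87,0,0,0,0],[0,0,0.87,0,0,0,0],[0,0,0,0,0,0,0]]]'; python3 -m creep '[[[0,0,0,-0.489,0.726,0,0],[0,0,0,-0.489,0.726,0,0],[0,0,0,-0.489,0.726,0,0],[0,0,0,-0.489,0.726,0,0],[0,0,0,-0.489,0.726,0,0],[0,0,0,-0.489,0.726,0,0],[0,0,0,-0.489,0.726,0,0],[0,0,0,-0.489,0.726,0,0],[0,0,0,0,0,0,0],[0,0,0,0,0,0,0]]]'
python3 - <<'E'
import look
from h import *
a=grab('scene')['image'][130:340,150:430];b=grab('side')['image'][80:360,180:420]
cv2.imwrite('pics/g.png',np.hstack([cv2.resize(a,(440,330)),cv2.resize(b,(360,420))[:330]]) )
E
```

```text
clock: 4.17
eef_pos: [0.4367, 0.007, 0.2172]
tcp_rot: [[0.072, 0.997, -0.0], [0.997, -0.072, 0.0], [0.0, -0.0, -1.0]]
force: [0.7, -1.0, -2.0]
finger_gap: 0.175
gripper_force: 45.0
clock: 5.0
eef_pos: [0.6029, -0.1229, 0.2163]
tcp_rot: [[0.068, 0.998, -0.001], [0.998, -0.068, 0.0], [0.0, -0.001, -1.0]]
force: [-0.8, -0.1, -1.2]
finger_gap: 0.173
gripper_force: 45.0
5.0 [ 0.6029 -0.1229  0.2163]
[[0.0681, 0.9977, -0.0011], [0.9977, -0.0681, 0.0003], [0.0003, -0.0011, -1.0]] [-0.298, 0.478, 1.366, 0.0, 1.298, -0.23] [-0.78 -0.05 -1.22] 0.17302486873097608 44.95252311229706
```

View pics/g.png

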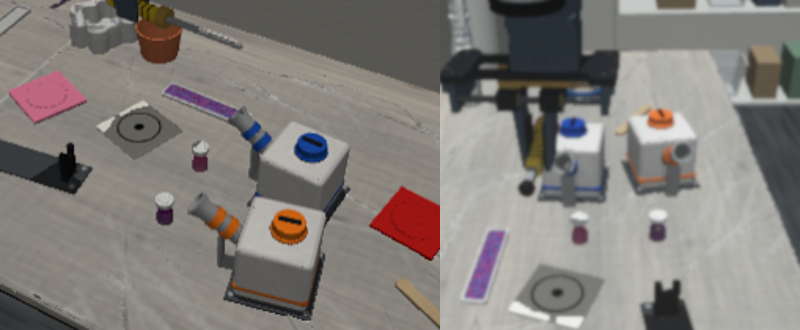

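The rod is held level, with its tip at about scene (303,159) and its ball at side (238,205). The vials and mould haven't moved. I'll check the rod's position in the grip and the mouth position.

```bash
python3 - <<'E'
from h import *
S,D=load('scene'),load('side')
s=arm.sense();p=np.array(s['eef_pos']);R=np.array(s['tcp_rot'])
g=p-.0188*R[:,2]
for n,d,off in(('S',S,-.18),('D',D,.081)):
    print(n,'pred',proj(d,g+off*R[:,0]))
print('tip',plane(S,[303.4,158.6],g[2])[0]-(g-.18*R[:,0]),'ball',plane(D,[238,204.7],g[2])[0]-(g+.081*R[:,0]))
m=np.array([.590,-.3045,.111]);u=np.array([-.0565,-.8172,-.5736]);e1=np.array([.9976,-.069,0]);e2=np.cross(u,e1)
th=np.linspace(0,2*np.pi,60)
out=[]
for d,r in((S,(190,225,290,330)),(D,(170,215,240,300))):
    im=d['image'].copy()
    for rad,c in((.018,(0,0,255)),(.0135,(0,255,0))):
        q=proj(d,m+rad*(np.outer(np.cos(th),e1)+np.outer(np.sin(th),e2)))
        q=(q-[r[2],r[0]]+.5)*9
        if rad==.018: P=[]
        P.append((q,c))
    k=cv2.resize(im[r[0]:r[1],r[2]:r[3]],None,fx=9,fy=9,interpolation=cv2.INTER_CUBIC)
    for q,c in P: cv2.polylines(k,[q.astype(np.int32)],True,c,1)
    out.append(cv2.resize(k,(390,390*k.shape[0]//k.shape[1])))
h=max(o.shape[0] for o in out)
cv2.imwrite('pics/i.png',np.hstack([cv2.copyMakeBorder(o,0,h-o.shape[0],0,5,0) for o in out]))
E
```

```text
S pred [[301.85254425 158.70721876]]
D pred [[237.05165195 205.04076501]]
tip [ 1.88106512e-03 -2.73163097e-03  7.92970738e-05] ball [-1.33676671e-03 -1.00189915e-03 -3.56836832e-05]
```

View pics/i.png

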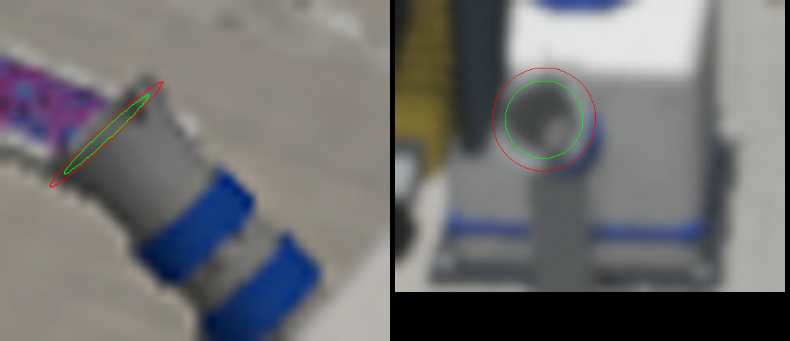

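The overlay matches the seen mouth to about 1 px in both views: the scene mouth is near (301,204), and in the side view it is centred in the circle. I'll tilt now.

```bash
python3 -m creep '[[[0,0.972,0,0,0,0,0],[0,0.972,0,0,0,0,0],[0,0.972,0,0,0,0,0],[0,0.972,0,0,0,0,0],[0,0.972,0,0,0,0,0],[0,0.972,0,0,0,0,0],[0,0.972,0,0,0,0,0],[0,0.972,0,0,0,0,0],[0,0.972,0,0,0,0,0],[0,0,0,0,0,0,0],[0,0,0,0,0,0,0]]]'
cat > chk.py <<'E'
import look
from h import *
s=arm.sense();p=np.array(s['eef_pos']);R=np.array(s['tcp_rot']);g=p-.0188*R[:,2]
m=np.array([.590,-.3045,.111]);u=np.array([-.0565,-.8172,-.5736]);e1=np.array([.9976,-.069,0]);e2=np.cross(u,e1)
T=g-.18*R[:,0]
print('tip past mouth',(T-m)@u,'lat e1,e2(up?)',(T-m)@e1,(T-m)@e2,e2,'axis err',-R[:,0]@e1,-R[:,0]@e2, 'corr in tool',R.T@(m-T))
E
python3 chk.py; python3 - <<'E'
from h import *
a=grab('scene')['image'][140:260,240:360];b=grab('side')['image'][120:240,200:320]
cv2.imwrite('pics/j.png',np.hstack([cv2.resize(a,(400,400),interpolation=2),cv2.resize(b,(400,400),interpolation=2)]))
E
```

```text
clock: 6.02
eef_pos: [0.6021, -0.1223, 0.2167]
tcp_rot: [[0.058, 0.998, 0.039], [0.818, -0.069, 0.571], [0.572, -0.001, -0.82]]
force: [-0.0, 0.6, -0.6]
finger_gap: 0.171
gripper_force: 45.0
6.0167 [ 0.6021 -0.1223  0.2167]
[[0.0577, 0.9976, 0.0388], [0.8179, -0.0695, 0.5711], [0.5724, -0.0012, -0.8199]] [-0.592, 0.616, 1.29, 0.519, 1.571, -0.612] [-0.01  0.58 -0.56] 0.17137161818044802 44.952422976493835
tip past mouth -0.03025308490909672 lat e1,e2(up?) -0.0007296018137403035 0.0008939019104203745 [-0.0395784  -0.57222336  0.81913722] axis err -0.0010860259739324542 0.0013958314264908027 corr in tool [-0.0302506   0.00076312  0.0009356 ]
```

View pics/j.png

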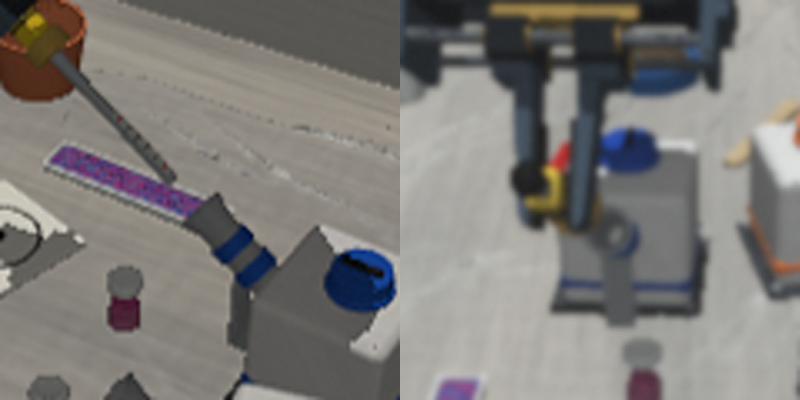

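The scene crop shows the shaft pointing at the blue mouth, with the tip at scene (292,194) and the mouth centre near (301,203), in line to about 1 px. I'll insert with force checks.

```bash
python3 -m creep '[[[0,0,0,-0.3,0.01,0,0],[0,0,0,-0.3,0.01,0,0],[0,0,0,-0.3,0,0,0],[0,0,0,-0.2,0,0,0],[0,0,0,-0.2,0,0,0],[0,0,0,-0.2,0,0,0],[0,0,0,0,0,0,0]]]'; python3 chk.py
```

```text
clock: 6.7
eef_pos: [0.6005, -0.16, 0.1905]
tcp_rot: [[0.058, 0.998, 0.039], [0.817, -0.07, 0.572], [0.574, -0.001, -0.819]]
force: [-0.3, 0.2, -1.7]
finger_gap: 0.172
gripper_force: 45.0
6.7 [ 0.6005 -0.16    0.1905]
[[0.0577, 0.9976, 0.0394], [0.8171, -0.0699, 0.5722], [0.5736, -0.0008, -0.8192]] [-0.639, 0.666, 1.266, 0.504, 1.57, -0.663] [-0.29  0.2  -1.66] 0.17181449189155742 44.95239436626434
tip past mouth 0.015746023984774527 lat e1,e2(up?) 0.0002616413082085132 0.0008437010261421943 [-0.0395784  -0.57222336  0.81913722] axis err -0.0012027219008872033 4.3011602592031854e-05 corr in tool [ 0.01574553 -0.00028047  0.00084307]
```

```bash
python3 -m creep '[[[0,0,0,-0.2,0,0,0],[0,0,0,-0.2,0,0,0],[0,0,0,-0.2,0,0,0],[0,0,0,-0.2,0,0,0],[0,0,0,0,0,0,0]]]'; python3 -m creep '[[[0,0,0,-0.2,0,0,0],[0,0,0,-0.2,0,0,0],[0,0,0,-0.2,0,0,0],[0,0,0,-0.2,0,0,0],[0,0,0,-0.2,0,0,0],[0,0,0,-0.2,0,0,0],[0,0,0,0,0,0,0]]]'; python3 chk.py;  python3 - <<'E'
from h import *
a=grab('scene')['image'][140:260,240:360];b=grab('side')['image'][120:240,200:320]
cv2.imwrite('pics/k.png',np.hstack([cv2.resize(a,(400,400),interpolation=2),cv2.resize(b,(400,400),interpolation=2)]))
E
```

```text
clock: 7.12
eef_pos: [0.5991, -0.1796, 0.1768]
tcp_rot: [[0.057, 0.998, 0.039], [0.817, -0.07, 0.572], [0.574, -0.001, -0.819]]
force: [-0.8, -0.3, -2.9]
finger_gap: 0.171
gripper_force: 45.0
clock: 7.7
eef_pos: [0.5971, -0.209, 0.1561]
tcp_rot: [[0.058, 0.998, 0.039], [0.817, -0.07, 0.572], [0.574, -0.001, -0.819]]
force: [-0.1, -0.2, -1.8]
finger_gap: 0.17
gripper_force: 45.0
7.7 [ 0.5971 -0.209   0.1561]
[[0.0575, 0.9976, 0.0395], [0.8171, -0.0698, 0.5722], [0.5736, -0.0007, -0.8192]] [-0.697, 0.734, 1.225, 0.482, 1.573, -0.724] [-0.12 -0.16 -1.8 ] 0.16989160196602754 44.95246767997742
tip past mouth 0.07570412703209331 lat e1,e2(up?) 0.00026735320185127036 0.0008594160945580098 [-0.0395784  -0.57222336  0.81913722] axis err -0.0010199442843136805 3.898294038039861e-05 corr in tool [ 0.07570289 -0.0003445   0.0008565 ]
```

View pics/k.png

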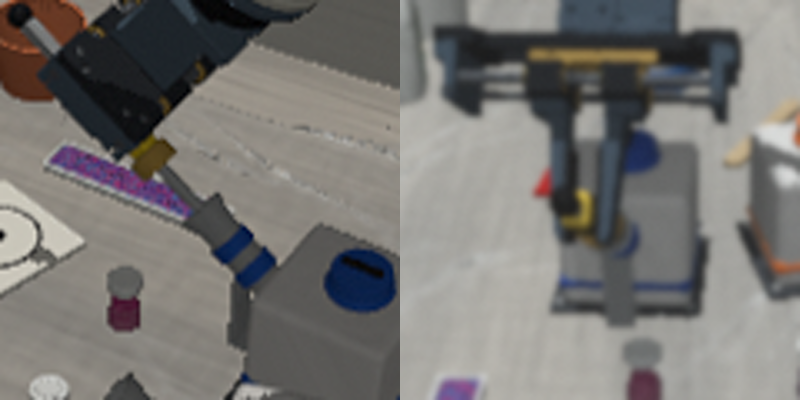

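The shaft is inside the blue tube, with the collar about 45 mm short of the mouth at scene (287,187). I'll advance and then feel for the stop.

```bash
python3 -m creep '[[[0,0,0,-0.2,0,0,0],[0,0,0,-0.2,0,0,0],[0,0,0,-0.2,0,0,0],[0,0,0,-0.2,0,0,0],[0,0,0,-0.2,0,0,0],[0,0,0,-0.2,0,0,0],[0,0,0,0,0,0,0]]]'; python3 -m creep '[[[0,0,0,-0.05,0,0,0],[0,0,0,-0.05,0,0,0],[0,0,0,-0.05,0,0,0],[0,0,0,0,0,0,0]]]';python3 -m creep '[[[0,0,0,-0.05,0,0,0],[0,0,0,-0.05,0,0,0],[0,0,0,0,0,0,0]]]'; python3 chk.py
```

```text
clock: 8.38
eef_pos: [0.595, -0.2384, 0.1354]
tcp_rot: [[0.058, 0.998, 0.039], [0.817, -0.07, 0.572], [0.574, -0.001, -0.819]]
force: [-0.2, -0.6, -1.8]
finger_gap: 0.173
gripper_force: 45.0
clock: 8.72
eef_pos: [0.5951, -0.2407, 0.1341]
tcp_rot: [[0.056, 0.998, 0.04], [0.817, -0.069, 0.573], [0.574, 0.0, -0.819]]
force: [0.4, 3.3, 0.8]
finger_gap: 0.171
gripper_force: 45.0
clock: 8.97
eef_pos: [0.5952, -0.2409, 0.134]
tcp_rot: [[0.055, 0.998, 0.039], [0.815, -0.067, 0.576], [0.577, 0.001, -0.816]]
force: [1.0, 18.9, 17.6]
finger_gap: 0.174
gripper_force: 45.0
8.9667 [ 0.5952 -0.2409  0.134 ]
[[0.0546, 0.9977, 0.0395], [0.8146, -0.0674, 0.5761], [0.5774, 0.0007, -0.8164]] [-0.734, 0.782, 1.188, 0.471, 1.582, -0.761] [ 1.02 18.92 17.61] 0.17394482593084554 45.006476640701294
tip past mouth 0.11466695160058187 lat e1,e2(up?) 0.001104702091232416 0.00022563759328333386 [-0.0395784  -0.57222336  0.81913722] axis err 0.0017115806771547685 -0.0047046936768906054 corr in tool [ 0.11466488 -0.00090817  0.00076545]
```

```bash
python3 - <<'E'
from h import *
S=grab('scene')
hsv=cv2.cvtColor(S['image'],cv2.COLOR_BGR2HSV)
m=np.array([.590,-.3045,.111]);u=np.array([-.0565,-.8172,-.5736])
for a in np.arange(-.036,.044,.002):
    q=proj(S,m+u*a)[0];X=depth(S,[q])[0]-m
    r=np.linalg.norm(X-u*(X@u))
    print(int(round(a*1000)),q.round(1),hsv[int(round(q[1])),int(round(q[0]))],'along',round(X@u*1000,1),'rad',round(r*1000,1))
print(arm.sense()['force'])
E
```

```text
-36 [289.7 191.8] [113  51  20] along -43.2 rad 131.1
-34 [290.3 192.4] [113  51  20] along -41.5 rad 131.1
-32 [290.9 193.1] [98 60 17] along -39.8 rad 132.9
-30 [291.5 193.7] [103  69  26] along -37.8 rad 129.6
-28 [292.1 194.3] [105  30  17] along -36.3 rad 132.8
-26 [292.7 195. ] [110  45  17] along -34.7 rad 135.2
-24 [293.3 195.6] [105  64  24] along -32.6 rad 131.2
-22 [293.9 196.3] [120  67  19] along -31.0 rad 132.9
-20 [294.4 196.9] [30 58 35] along -29.0 rad 129.2
-18 [295.  197.5] [ 21 172  71] along -18.9 rad 13.2
-16 [295.6 198.2] [ 20 168  82] along -16.8 rad 10.8
-14 [296.2 198.8] [ 20 165  85] along -15.0 rad 13.7
-12 [296.8 199.5] [ 21 165  85] along -13.0 rad 13.0
-10 [297.4 200.1] [ 20 165  85] along -11.2 rad 15.3
-8 [298.  200.7] [ 21 167  84] along -9.2 rad 14.5
-6 [298.6 201.4] [ 20 168  85] along -7.3 rad 16.2
-4 [299.2 202. ] [ 21 170  81] along -5.4 rad 16.5
-2 [299.8 202.7] [60  4 67] along -3.5 rad 17.7
0 [300.4 203.3] [60  4 67] along -1.6 rad 17.8
2 [301.  203.9] [90  4 69] along 0.6 rad 15.9
4 [301.6 204.6] [60  4 71] along 2.9 rad 12.0
6 [302.2 205.2]
[... 250 characters left out ...]
ong 14.7 rad 12.9
18 [305.8 209. ] [75  7 72] along 16.8 rad 11.3
20 [306.4 209.7] [30  4 71] along 18.6 rad 13.0
22 [306.9 210.3] [60  4 72] along 20.3 rad 16.1
24 [307.5 211. ] [114  18  70] along 23.3 rad 6.8
26 [308.1 211.6] [111 145  72] along 24.9 rad 10.4
28 [308.7 212.2] [110 216  78] along 26.6 rad 12.3
30 [309.3 212.9] [109 217  80] along 28.7 rad 11.1
32 [309.9 213.5] [109 210  80] along 30.4 rad 14.0
34 [310.5 214.1] [109 218  82] along 32.0 rad 17.4
36 [311.1 214.8] [111 182  80] along 34.2 rad 15.3
38 [311.7 215.4] [110  85  75] along 36.3 rad 13.9
40 [312.3 216. ] [90  4 70] along 38.9 rad 9.4
42 [312.9 216.7] [30  4 71] along 40.8 rad 9.4
[ 1.60464773 18.22148434 16.82086855]
```

The brass abuts the mouth at full radius, so the collar is seated at about 26 N. I'll hold, then draw the rod out along its axis.

```bash
python3 -m creep '[[[0,0,0,0.02,0,0,0],[0,0,0,0,0,0,0],[0,0,0,0,0,0,0],[0,0,0,0,0,0,0],[0,0,0,0,0,0,0]]]'; python3 -m creep '[[[0,0,0,0.1,0,0,0],[0,0,0,0.2,0,0,0],[0,0,0,0.3,0,0,0],[0,0,0,0.5,0,0,0],[0,0,0,0.5,0,0,0],[0,0,0,0.5,0,0,0],[0,0,0,0.5,0,0,0],[0,0,0,0.5,0,0,0],[0,0,0,0.5,0,0,0],[0,0,0,0.5,0,0,0],[0,0,0,0.5,0,0,0],[0,0,0,0.5,0,0,0],[0,0,0,0.5,0,0,0],[0,0,0,0.2,0,0,0],[0,0,0,0,0,0,0],[0,0,0,0,0,0,0],[0,0,0,0,0,0,0],[0,0,0,0,0,0,0]]]'; python3 chk.py
python3 - <<'E'
from h import *
d=load('side')
ys,xs=np.mgrid[265:400,70:180];X=depth(d,np.c_[xs.ravel(),ys.ravel()])
X=X[(X[:,2]>.02)&(X[:,2]<.2)];print(np.percentile(X,[1,50,99],axis=0).round(3)); Y=X[X[:,1]>-.1];print(Y[:,0].min())
E
```

```text
clock: 9.43
eef_pos: [0.5952, -0.2409, 0.134]
tcp_rot: [[0.055, 0.998, 0.039], [0.815, -0.068, 0.575], [0.576, 0.001, -0.817]]
force: [0.7, 14.2, 13.7]
finger_gap: 0.174
gripper_force: 45.0
clock: 10.93
eef_pos: [0.6046, -0.1015, 0.2316]
tcp_rot: [[0.058, 0.998, 0.039], [0.817, -0.07, 0.572], [0.574, -0.001, -0.819]]
force: [-0.8, -0.2, -1.7]
finger_gap: 0.169
gripper_force: 45.0
10.9333 [ 0.6046 -0.1015  0.2316]
[[0.0575, 0.9976, 0.0394], [0.8171, -0.0697, 0.5723], [0.5736, -0.0007, -0.8191]] [-0.564, 0.591, 1.296, 0.529, 1.575, -0.579] [-0.83 -0.21 -1.73] 0.16909615275352663 44.99669373035431
tip past mouth -0.055912356680571304 lat e1,e2(up?) 0.0003771830131360994 0.0008531409786532525 [-0.0395784  -0.57222336  0.81913722] axis err -0.0010180680230374496 -1.929914788722929e-05 corr in tool [-0.05591204 -0.00032013  0.00085212]
[[ 0.73  -0.113  0.021]
 [ 0.794  0.048  0.047]
 [ 0.94   0.134  0.062]]
0.7289744323265598
```

```bash
python3 -m creep '[[[0,-0.972,0,0,0,0,0],[0,-0.972,0,0,0,0,0],[0,-0.972,0,0,0,0,0],[0,-0.972,0,0,0,0,0],[0,-0.972,0,0,0,0,0],[0,-0.972,0,0,0,0,0],[0,-0.972,0,0,0,0,0],[0,-0.972,0,0,0,0,0],[0,-0.972,0,0,0,0,0],[0,0,0,0,0,0,0]]]'; python3 -m creep '[[[0,0,0,0.551,-0.031,0.528,0],[0,0,0,0.551,-0.031,0.528,0],[0,0,0,0.551,-0.031,0.528,0],[0,0,0,0.551,-0.031,0.528,0],[0,0,0,0.551,-0.031,0.528,0],[0,0,0,0.551,-0.031,0.528,0],[0,0,0,0.551,-0.031,0.528,0],[0,0,0,0.551,-0.031,0.528,0],[0,0,0,0.551,-0.031,0.528,0],[0,0,0,0,0,0,0],[0,0,0,0,0,0,0],[0,0,0,0,0,0,0]]]'; python3 - <<'E'
import look
from h import *
S,D=grab('scene'),grab('side')
s=arm.sense();p=np.array(s['eef_pos']);R=np.array(s['tcp_rot']);g=p-.0188*R[:,2]
print('tip pred',g-.18*R[:,0])
# along predicted axis: profile of height/lateral from depth
for n,d in(('S',S),('D',D)):
    for a in(.05,.07,.1,.13,.16,.17,.175,.18,.185,.19,.2):
        q=proj(d,g-a*R[:,0]+[0,0,.005])[0];X=depth(d,[q])[0]; print(n,a,q.round(1),X.round(4),d['image'][int(round(q[1])),int(round(q[0]))])
E
```

```text
clock: 11.77
eef_pos: [0.6047, -0.0996, 0.2321]
tcp_rot: [[0.067, 0.998, -0.0], [0.998, -0.067, -0.003], [-0.003, -0.0, -1.0]]
force: [0.5, 1.5, -1.5]
finger_gap: 0.172
gripper_force: 45.0
clock: 12.77
eef_pos: [0.6069, 0.0473, 0.0897]
tcp_rot: [[0.07, 0.998, -0.0], [0.998, -0.07, 0.001], [0.001, -0.0, -1.0]]
force: [-0.2, -0.4, -1.1]
finger_gap: 0.174
gripper_force: 45.0
12.7667 [0.6069 0.0473 0.0897]
[[0.0697, 0.9976, -0.0002], [0.9976, -0.0697, 0.0006], [0.0006, -0.0002, -1.0]] [-0.021, 0.61, 1.518, 0.001, 1.014, 0.049] [-0.22 -0.38 -1.06] 0.17396185846108086 44.99669373035431
tip pred [ 0.59456197 -0.13245558  0.10900054]
S 0.05 [195.4 160.5] [ 0.597  -0.0082  0.1203] [29 63 79]
S 0.07 [201.6 163.1] [ 0.6124 -0.0147  0.1047] [36 51 61]
S 0.1 [211.  167.1] [ 7.229e-01  4.010e-02 -6.000e-04] [103 109 111]
S 0.13 [220.7 171.2] [ 0.7221  0.0067 -0.0021] [135 142 144]
S 0.16 [230.6 175.3] [ 0.7132 -0.0323  0.004 ] [129 135 137]
S 0.17 [233.9 176.7] [ 0.5955 -0.1223  0.1138] [111 116 172]
S 0.175 [235.6 177.4] [ 7.156e-01 -4.710e-02  6.000e-04] [131 138 141]
S 0.18 [237.3 178.2] [ 0.7148 -0.0531  0.0009] [125 130 133]
S 0.185 [239.  178.9] [ 0.7128 -0.0599  0.0024] [126 134 140]
S 0.19 [240.7 179.6] [ 0.7125 -0.0656  0.0023] [128 137 142]
S 0.2 [244.1 181. ] [ 0.7159 -0.0744 -0.0016] [128 136 142]
D 0.05 [242.7 281.2] [0.5896 0.0791 0.1928] [34 32 32]
D 0.07 [244.8 272.7] [0.5866 0.0742 0.2034] [41 50 55]
D 0.1 [247.7 260.7] [0.5817 0.0719 0.2222] [62 55 46]
D 0.13 [250.4 249.6] [0.5773 0.0698 0.239 ] [63 55 47]
D 0.16 [252.9 239.3] [0.5709 0.0877 0.2696] [62 55 47]
D 0.17 [253.7 236. ] [0.5704 0.0816 0.2699] [58 51 45]
D 0.175 [254.1 234.4] [0.5703 0.0773 0.2692] [59 51 44]
D 0.18 [254.5 232.8] [0.5698 0.0756 0.2704] [58 51 44]
D 0.185 [254.9 231.2] [0.5695 0.0735 0.2711] [57 50 43]
D 0.19 [255.3 229.6] [0.5694 0.069  0.2702] [56 49 43]
D 0.2 [256.  226.6] [0.571  0.0443 0.2569] [46 42 38]
```

```bash
python3 - <<'E'
from h import *
S=load('scene')
ys,xs=np.mgrid[140:200,170:260];X=depth(S,np.c_[xs.ravel(),ys.ravel()])
X=X[(X[:,2]>.06)&(X[:,2]<.16)&(X[:,1]<-.03)&(X[:,1]>-.2)&(abs(X[:,0]-.6)<.03)]
print(len(X),X[:,1].min(),cv2.fitLine(X.astype(np.float32),cv2.DIST_HUBER,0,.001,.001).ravel())
print(X[np.argsort(X[:,1])][::6].round(4)); print(arm.sense()['qvel'])
E
```

```text
164 -0.1349038181910952 [ 0.05564423  0.99841964  0.00786951  0.59453845 -0.08484118  0.11004856]
[[ 0.5935 -0.1349  0.107 ]
 [ 0.595  -0.1313  0.1107]
 [ 0.5919 -0.1274  0.1082]
 [ 0.5923 -0.1245  0.1129]
 [ 0.5953 -0.1227  0.1133]
 [ 0.5893 -0.1175  0.1061]
 [ 0.5911 -0.1137  0.1096]
 [ 0.5933 -0.1096  0.1126]
 [ 0.5977 -0.1067  0.1116]
 [ 0.5993 -0.1029  0.1122]
 [ 0.5943 -0.1001  0.1083]
 [ 0.5922 -0.0958  0.1112]
 [ 0.5924 -0.0925  0.1067]
 [ 0.5997 -0.0881  0.1125]
 [ 0.5911 -0.0849  0.1108]
 [ 0.5984 -0.08    0.1103]
 [ 0.5939 -0.0771  0.1091]
 [ 0.5957 -0.0731  0.1125]
 [ 0.5929 -0.069   0.1098]
 [ 0.5935 -0.0657  0.1112]
 [ 0.5926 -0.0603  0.1098]
 [ 0.5928 -0.0573  0.1116]
 [ 0.5962 -0.0522  0.1136]
 [ 0.603  -0.0473  0.1104]
 [ 0.5973 -0.0453  0.1104]
 [ 0.5972 -0.0394  0.1113]
 [ 0.6004 -0.0341  0.1104]
 [ 0.5955 -0.031   0.1062]]
[ 0.00323987 -0.00317035  0.0016414  -0.00343112 -0.00114091  0.00419084]
```

The depth points put the rod level to about 0.5°, with the tip at about (0.594, -0.134, 0.108), over the dot. It is still, so I'm handing in.

```bash
python3 -c "
from station import arm
print(arm.hand_in())"
```

```text
the job is handed in; nothing more can be done
None
```

I dipped the rod in the blue tank's tube until the collar stopped on the mouth, drew it right out, and handed in with it held level and still, the tip about 10 cm above the white tile's dot; the hand-in returned no verdict.

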